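# Dispense one tissue cassette and slide it into the marking nest

## Robot

A 6-joint arm with a two-finger parallel gripper is mounted at the origin on a cart in front of the work surface, level with it; the furniture and walls round the work are solid. World frame = base frame: x ahead of the robot, y to its left, z up, the work surface at z = 0. Lengths are in m, angles in rad, forces in N, time in s.
With the tool pointing down it reaches from about 0.4 to 0.825 m from the base axis. Payload 7 kg.
Tool frame: the origin (TCP) lies midway between the tips of the shut fingers; the grasp point (between the pads) lies 19 mm behind it; y points along the fingers, z is the direction in which the jaws open and shut, and the axes are right-handed (so a half turn about y gives the same grasp; the last joint's range is limited). The gripper opens to 88 mm and grips with 3 to 60 N. Pads are 19 mm wide; open, the fingers measure 130 mm over their backs; the gripper's body (78 mm by 193 mm) begins 47 mm behind the grasp point.
Start: joints at [1.449, 0.359, 0.012, 0, -1.224, -0.288], TCP at [0.269, 0.619, 0.206] pointing down, gripper open.
Joint ranges: [-3.07, 3.07], [-1.43, 2.12], [-1.02, 1.25], [-3.03, 1.67], [-3.05, -0], [-3.03, 3.03]. Speed limits (rad/s): [2.39, 2.39, 3.01, 3.14, 3.14, 3.14].

## Interface

Orientations are given as [roll, pitch, yaw] about the fixed x, y, z axes, in that order (R = Rz(yaw) Ry(pitch) Rx(roll)).
In Python, from station import arm gives the robot as it stands.
- The arm moves only by the tool move_arm, never from a script. Its argument "deltas" is a list of rows, each an object with "dp": the shift along the tool's x, y, z in mm, a list of three; "rotation": the turn, a rotation vector about the tool's x, y, z in degrees, a list of three. A call has 1 to 5 rows; each row shifts and turns the pose as measured when the row begins, along the tool's axes as they then stand; what a row does not reach is not made up. A row lasts 1/12 s, in which the tool goes at most 41.7 mm and 7.16 degrees, less where a joint would pass 70% of its speed; a pose out of reach is approached as far as the arm can. A call is refused whole if a number of a shift passes 41.7 or a number of a turn 7.16, either way. A call with a gripper value outside its range is refused whole. "jaw" is the closure in counts, from 0 (fully open) to 255 (shut), set as the call begins (left out, the last holds). The fingers move at their own pace and stop on an object; "squeeze" is the grip in N (left out, the last holds). Time passes only in rows, so rows that do not move let the fingers close. It gives the time, the measured TCP pose, the force and the opening at its end, in the units of the state.
- arm.get_state(): the state, without advancing time (a new reading comes with each control period).
- arm.grab_frame(name): name is "side" or "top" or "wrist"; returns a dict with "pixels" (480x640x3 uint8, red, green, blue), "z_map" (480x640 float32, m along the optical axis (not along the pixel's ray), 0 where there is no reading), "fx", "fy", "cx", "cy" (pixels), "cam_to_world" (4x4, takes a point from camera to world coordinates); the wrist camera has in their place "mount" (4x4, takes a point from camera to tool coordinates, whose origin is the TCP and whose axes are the tool frame's). Camera axes: x right, y down, z forward; pixel columns grow to the right and rows downward; lengths in m; the calibration is good to about 2 mm. A picture is of the moment at which its call begins: read the wrist's pose just before it.
- arm.job_done(): hands the job in, once; it reports no verdict.
The state is a dict: "t": time; "q": joint angles; "qd": joint speeds; "joint_efforts": joint torques, N m; "eef_pos": TCP position; "ee_rot": TCP orientation; "force": force on the tool from outside, world axes, zero at the start; "moment": the same for the moment, N m; "width": finger opening in m.
Only numpy, scipy, OpenCV 4.12 (cv2) and the standard library are available. Lean on these libraries where they do the work, as an engineer would, in place of code of your own. Each camera call takes 0.05 s, during which the arm holds its last target.

## Task

Press the blue plunger of the tissue-cassette dispenser all the way down once and let it come back up, so that a single cassette comes out of the magazine onto the delivery shelf. Then push that cassette sideways along the shelf into the marking nest until it is fully home against the end stop. Do not lift any cassette, keep the rest of the stack in the magazine, and leave the loose things on the bench where they are.

Things in the scene. Friction and masses are not known exactly. Their poses are not given: they have to be found in the camera images.
- cassette_feeder: Fixed bench-top cassette dispenser, white with clear walls (mm: 170 x, 114 y, 119 high). Origin on the bench under the magazine's middle, z up; cassettes come out along its -x (roughly to the robot), the nest lies towards its +y. Drive housing x 20 to 102, y -27 to 27; magazine x -19 to 19, y -25 to 25; both 77 high. Delivery shelf x -65 to -19, y -30 to 84, surface 22 high.
- outlet (a point): Point on the shelf surface (22 mm above the bench) in front of the magazine's slot, at x -44.5, y 0 of the dispenser, same axes: an ejected cassette's middle lies within 4 mm of it, long side along y, 10 mm or more clear of the magazine's wall. A rim 4 mm high stands on the shelf at x -65 to -61, from y -16 to 82. At y below -30 there is only the bare bench here.
- plunger_top (a point): Centre of the flat top of the plunger's round blue knob, 34 mm in diameter, 119 mm above the bench when up, at x 70, y 0 of the dispenser. Axes as the dispenser's.
- plunger (a joint): Travel of the plunger in m: 0 = up, 0.030 = fully down on its solid stop. Pressed straight down against a spring (3 N at the top, 5.5 N at the bottom, about 1 N more when moving); it comes back up by itself when let go. A full stroke drives a plate that pushes out the lowest cassette; another press would push out the next.
- nest (a point): Where the middle of the underside of a cassette lies when fully home in the marking nest, on the shelf at x -44.75, y 55.5 mm of the dispenser, same axes. Three walls 4 mm high: rim at x -61, fence at x -28.5 (from y 47, slanted lead-in from y 36), end stop at y 76; 32.5 mm wide, open to the outlet. A cassette that is home has its near end at y 35, outside the fence's mouth.
- cassette_1: The lowest cassette of the stack, which will come out. All five are alike: peach-coloured slotted plastic boxes, 28.5 (x) x 41 (y) x 10 (z) mm, about 12 to 17 g, with a sloping writing face at the +y end. Origin: middle of the underside; axes parallel to the dispenser's while in the magazine or nest.
- cassette_2: Second cassette from below in the stack; it sinks to the bottom of the magazine when the first is out.
- cassette_3: Third cassette from below; stays in the magazine.
- cassette_4: Fourth cassette from below; stays in the magazine.
- cassette_5: Top cassette of the stack; stays in the magazine.
- marker: Bystander: white marker pen with blue cap, 133 mm long, 14 thick, lying on the bench straight ahead of the robot. Origin: middle of its underside.
- forceps: Bystander: steel forceps, 130 mm long, lying on the bench behind the dispenser. Origin: middle of the underside.
- scissors: Bystander: steel scissors, 162 mm long, lying on the bench to the right of the dispenser. Origin: middle of the underside.
- dish: Bystander: closed petri dish, 90 in diameter, 13 high, on the bench farther back, left of the dispenser. Origin: middle of the underside.
- tube: Bystander: lying 50 ml tube with yellow-green cap, 114 mm long, 33 thick, on the bench farther back, left of the dispenser. Origin: middle of the underside.
- clock: Bystander: white bench timer, 66 x 66 x 20, on the bench farther back, left of the dispenser. Origin: middle of the underside.
There are look-alikes about, which are no part of the job. Leave any purple or yellow look-alike of the cassette_5 alone.

How it is judged:
By the outcome, as a careful person would: the job done as asked, in the order asked, and still so for the second after the job is handed in, with the robot touching nothing.
It also fails if it takes over 48 s, if anything falls off the work surface, if the arm or the gripper's body presses on something with over 40 N, if the wrist force passes 120 N, or if a joint passes its speed limit or range.

## Working session

There is one attempt and no reset: what is moved stays moved. The work goes in short steps, Python scripts to look and compute and a tool call to move; the robot and the scene stay as the last step left them, time stands still between calls to the robot, and variables do not carry over. Pictures are saved under pics/ and viewed, and the job is handed in when it is done.

Besides the shell and the picture viewer there is one more tool, called after ">>>" by a JSON object that holds its "method" and its "body", one argument or row to a line. move_arm: Moves the arm, as the interface text tells. Its arguments: {"type":"object","properties":{"deltas":{"type":"array","items":{"type":"object","properties":{"dp":{"type":"array","items":{"type":"number"}},"rotation":{"type":"array","items":{"type":"number"}}}}},"jaw":{"type":"number"},"squeeze":{"type":"number"}},"required":["deltas"]}

```bash
ls; mkdir -p pics
python3 - <<'E'
from station import arm
import cv2,numpy as np,pickle
s=arm.get_state();print({k:np.round(v,4).tolist() for k,v in s.items()})
for n in("side","top"):
    f=arm.grab_frame(n);cv2.imwrite(f"pics/{n}0.png",f["pixels"][:,:,::-1]);pickle.dump(f,open(f"{n}0.pkl","wb"))
    print(n,f["fx"],f["cx"],f["cy"],np.round(f["cam_to_world"],3).tolist())
E
```

```text
pics
{'t': 0.0, 'q': [1.4491, 0.3594, 0.0111, -0.0004, -1.2241, -0.2881], 'qd': [0.0004, 0.0011, -0.0022, -0.0016, -0.001, -0.001], 'joint_efforts': [-0.0007, -58.271, 29.3055, 6.9973, 0.007, -0.0002], 'eef_pos': [0.2688, 0.6186, 0.2046], 'ee_rot': [-1.5691, 0.0002, 2.7317], 'force': [-1.4813, 0.1119, 0.2536], 'moment': [-0.0507, 0.0278, -0.0042], 'width': 0.0876}
side 487.2079731069627 334.08743866074184 240.85259948983054 [[0.96, -0.139, 0.242, 0.371], [-0.279, -0.533, 0.799, -0.89], [0.018, -0.834, -0.551, 0.589], [0.0, 0.0, 0.0, 1.0]]
top 491.00159045757783 314.94515084857494 243.1004663823191 [[0.028, -0.984, 0.178, 0.423], [-1.0, -0.026, 0.018, -0.222], [-0.013, -0.178, -0.984, 0.946], [0.0, 0.0, 0.0, 1.0]]
```

View pics/side0.png

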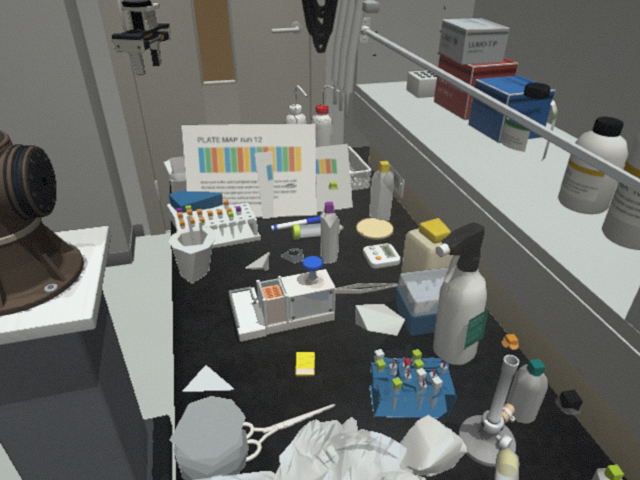

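View pics/top0.png

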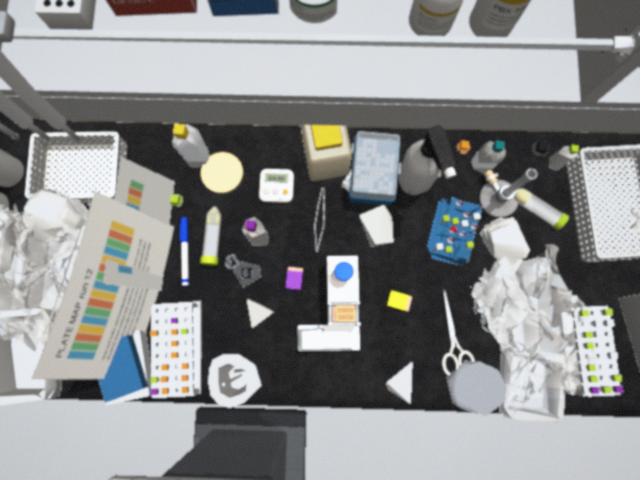

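The side view shows the dispenser (knob at about 313,263; peach stack at 272,290; shelf at 255,312). The top view shows the knob at (344,271), stack at (344,314) and shelf at (329,337). The purple (294,277) and yellow (400,300) boxes are the look-alikes. Next I'll measure.

```bash
cat > h.py <<'E'
import numpy as np,cv2,pickle
def ld(n): return pickle.load(open(n,"rb"))
def ray(f,u,v,T=None):
    T=f["cam_to_world"] if T is None else T
    d=T[:3,:3]@np.array([(u-f["cx"])/f["fx"],(v-f["cy"])/f["fy"],1]);return T[:3,3],d
def plane(f,u,v,z,T=None):
    o,d=ray(f,u,v,T);return o+d*(z-o[2])/d[2]
def tri(a,b):
    (o1,d1),(o2,d2)=a,b
    A=np.c_[d1,-d2];s=np.linalg.lstsq(A,o2-o1,rcond=None)[0]
    p,q=o1+s[0]*d1,o2+s[1]*d2;return (p+q)/2,np.linalg.norm(p-q)
def cloud(f,T=None):
    T=f["cam_to_world"] if T is None else T
    v,u=np.mgrid[:480,:640];z=f["z_map"]
    P=np.stack([(u-f["cx"])/f["fx"]*z,(v-f["cy"])/f["fy"]*z,z],-1)@T[:3,:3].T+T[:3,3]
    P[z<=0]=np.nan;return P
E
python3 - <<'E'
from h import *
K={}
for n in("side","top"):
    f=ld(n+"0.pkl");hsv=cv2.cvtColor(f["pixels"],cv2.COLOR_RGB2HSV)
    m=cv2.inRange(hsv,(108,150,90),(125,255,255))
    k,l,st,c=cv2.connectedComponentsWithStats(m)
    for i in range(1,k):
        if st[i,4]>60: print(n,"blue",c[i],st[i])
    m=cv2.inRange(hsv,(4,60,150),(20,200,255))
    k,l,st,c=cv2.connectedComponentsWithStats(m)
    for i in range(1,k):
        if st[i,4]>60: print(n,"peach",c[i],st[i])
    P=cloud(f)
    for (u,v) in ([(313,262),(272,285),(255,318)] if n=="side" else [(344,270),(344,314),(320,340),(343,257)]):
        print(n,u,v,P[v,u].round(3))
    Z=np.clip(P[...,2],0,0.4)/0.4*255
    cv2.imwrite(f"pics/h_{n}.png",cv2.applyColorMap(np.nan_to_num(Z).astype(np.uint8),cv2.COLORMAP_JET))
    im=f["pixels"][:,:,::-1]
    c=im[225:350,215:355] if n=="side" else im[245:365,280:420]
    cv2.imwrite(f"pics/crop_{n}.png",cv2.resize(c,None,fx=5,fy=4.8,interpolation=cv2.INTER_CUBIC))
P=cloud(ld("top0.pkl"))
ok=np.isfinite(P[...,2])
for y0 in np.arange(-0.3,0.6,0.1):
  r=[]
  for x0 in np.arange(0.2,0.8,0.1):
    m=ok&(abs(P[...,0]-x0-.05)<.05)&(abs(P[...,1]-y0-.05)<.05);r.append(round(float(P[m][:,2].max()),2) if m.any() else None)
  print(round(y0,1),r)
E
```

```text
side blue [312.45045045 262.28828829] [303 256  20  14 222]
side peach [240.29761905 158.9047619 ] [237 147   8  25 168]
side peach [291.74213836 159.25157233] [289 147   7  25 159]
side peach [214.53488372 159.9244186 ] [211 148   8  25 172]
side peach [327.41758242 166.04395604] [324 159   8  15  91]
side peach [272.         291.37681159] [263 285  20  14 207]
side peach [511.17808219 341.2260274 ] [502 334  17  15 146]
side 313 262 [ 0.526 -0.26   0.118]
side 272 285 [ 0.46  -0.235  0.064]
side 255 318 [ 0.424 -0.26   0.019]
top blue [183.12380952 228.86190476] [179 216   9  26 210]
top peach [463.68888889 146.51111111] [458 141  12  13  90]
top peach [134.69230769 192.84615385] [128 187  14  13 117]
top peach [120.004329  235.3982684] [108 226  26  18 231]
top peach [102.21311475 265.86885246] [ 99 259  10  13  61]
top peach [100.20731707 302.65853659] [ 87 296  28  14 246]
top peach [342.85430464 313.23178808] [332 305  24  17 302]
top peach [ 88.04214559 336.72413793] [ 74 330  30  13 261]
top 344 270 [ 0.527 -0.257  0.118]
top 344 314 [ 0.455 -0.26   0.073]
top 320 340 [ 0.408 -0.219  0.02 ]
top 343 257 [ 0.556 -0.257  0.076]
-0.3 [0.0, 0.03, 0.08, 0.12, 0.08, 0.38, 0.31]
-0.2 [0.0, 0.08, 0.03, 0.13, 0.13, 0.38, 0.31]
-0.1 [0.08, 0.13, 0.03, 0.17, 0.13, 0.38, 0.24]
0.0 [0.04, 0.08, 0.08, 0.07, 0.1, 0.38, 0.24]
0.1 [0.07, 0.21, 0.21, 0.21, 0.21, 0.45, 0.29]
0.2 [0.07, 0.2, 0.18, 0.08, 0.08, 0.34, 0.29]
0.3 [0.07, 0.05, 0.08, 0.08, 0.08, 0.16, 0.24]
0.4 [None, None, None, None, 0.05, 0.06, 0.0]
0.5 [None, None, None, None, None, None, None]
```

```bash
ls pics
```

```text
crop_side.png
crop_top.png
h_side.png
h_top.png
side0.png
top0.png
```

View pics/crop_top.png

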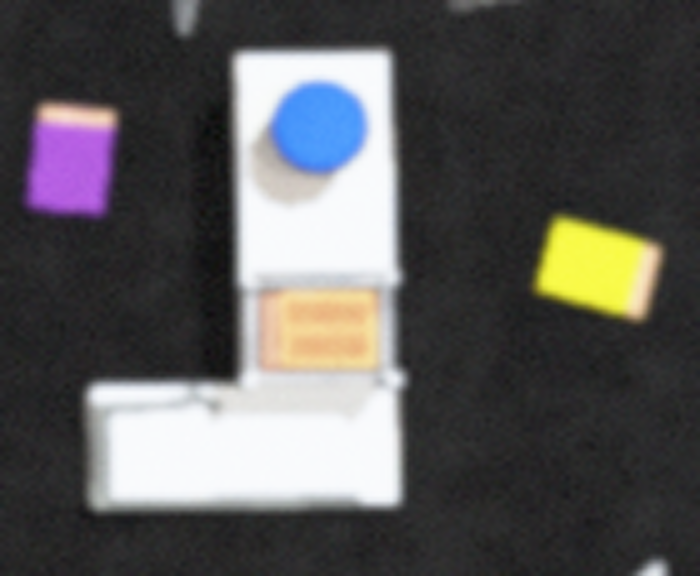

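View pics/crop_side.png

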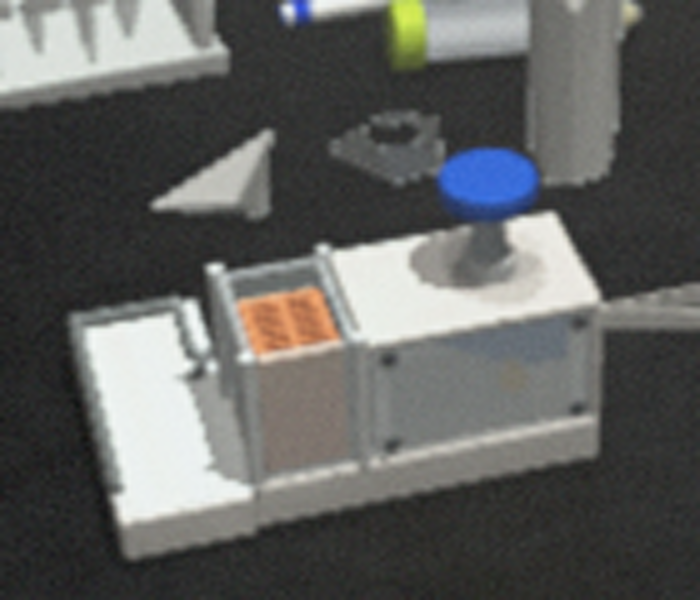

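Run:
```python
from h import *
t,s=ld("top0.pkl"),ld("side0.pkl")
h=cv2.cvtColor(t["pixels"],cv2.COLOR_RGB2HSV)
m=cv2.inRange(h[240:300,310:380],(100,120,90),(125,255,255));k,l,st,c=cv2.connectedComponentsWithStats(m);i=1+st[1:,4].argmax();ct=c[i]+[310,240];print("knob top px",ct,st[i])
# knob top centre
p,e=tri(ray(t,*ct),ray(s,312.45,262.3-1.0));print("knob tri",p.round(4),e.round(4)); print("top@.119",plane(t,*ct,.119).round(4),"side",plane(s,312.45,261.5,.119).round(4))
# housing/shelf top faces: use white mask in top view + depth band
for n,f in(("top",t),("side",s)):
    P=cloud(f);near=(abs(P[...,0]-.46)<.15)&(abs(P[...,1]+.24)<.12)
    for z0,nm in((.077,"housing"),(.022,"shelf")):
        g=near&(abs(P[...,2]-z0)<.006)
        Q=P[g]
        if nm=="housing": Q=Q[(Q[:,0]>.485)]
        if nm=="shelf": Q=Q[(Q[:,0]<.43)]
        r=cv2.minAreaRect((Q[:,:2]*1000).astype(np.float32));print(n,nm,len(Q),r,np.median(Q[:,2]).round(4), np.percentile(Q[:,:2],[1,99],axis=0).round(4).tolist())
px=cv2.boxPoints
# corners in top crop
U=lambda a,b:(280+a/5-.4,245+b/4.8-.4)
for nm,a,b,z in(("hous far L",233,50,.077),("hous far R",391,50,.077),("shelf near R",402,510,.022),("shelf near L",90,510,.026),("shelf far L",88,383,.026),("hous R near",398,272,.077)):
    print(nm,plane(t,*U(a,b),z).round(4))
```

```text
knob top px [343.40234375 271.1328125 ] [ 25  23  18  18 256]
knob tri [ 0.5258 -0.2563  0.1169] 0.0011
top@.119 [ 0.525  -0.2561  0.119 ] side [ 0.5256 -0.2597  0.119 ]
top housing 913 ((521.4482421875, -255.74105834960938), (73.70710754394531, 53.6375846862793), 1.3713641166687012) 0.0763 [[0.4858, -0.2825], [0.5567, -0.2286]]
top shelf 1418 ((393.177734375, -275.3101806640625), (210.7661590576172, 77.003173828125), 68.88455200195312) 0.0217 [[0.3279, -0.3563], [0.4296, -0.1769]]
side housing 845 ((521.3277587890625, -256.08575439453125), (74.30089569091797, 56.375362396240234), 2.655142307281494) 0.076 [[0.4856, -0.2841], [0.5578, -0.2304]]
side shelf 1130 ((394.73577880859375, -275.0892028808594), (204.97315979003906, 75.86591339111328), 69.67001342773438) 0.0213 [[0.3286, -0.3576], [0.4295, -0.1806]]
hous far L [ 0.5584 -0.2266  0.077 ]
hous far R [ 0.5599 -0.2831  0.077 ]
shelf near R [ 0.3906 -0.2933  0.022 ]
shelf near L [ 0.3874 -0.1789  0.026 ]
shelf far L [ 0.4352 -0.1765  0.026 ]
hous R near [ 0.4777 -0.2866  0.077 ]
```

Two views agree: the knob is at (0.525, -0.257, 0.118), against 0.119 in the text. The dispenser's yaw is about 2°, its origin is about (0.455, -0.259), and the housing top is 0.076 against 0.077. Next I raise the tool, shut the jaws and turn -25.5° about tool y, so the jaw axis lies along the shelf.

>>> {"method": "move_arm", "body": {
  "deltas": [
    {"dp": [0, -25, 0], "rotation": [0, -5.1, 0]},
    {"dp": [0, -25, 0], "rotation": [0, -5.1, 0]},
    {"dp": [0, -25, 0], "rotation": [0, -5.1, 0]},
    {"dp": [0, -20, 0], "rotation": [0, -5.1, 0]},
    {"dp": [0, -10, 0], "rotation": [0, -5.1, 0]}
  ],
  "jaw": 255,
  "squeeze": 20
}}

```text
t: 0.52
eef_pos: [0.2678, 0.6158, 0.3063]
ee_rot: [-1.556, -0.005, -3.091]
force: [0.3, -0.8, 0.9]
width: 0.0596
```

>>> {"method": "move_arm", "body": {
  "deltas": [
    {"dp": [-8, 0, 38], "rotation": [0, 0, 0]},
    {"dp": [-12, 0, 38], "rotation": [0, 0, 0]},
    {"dp": [-12, 0, 38], "rotation": [0, 0, 0]},
    {"dp": [-12, 0, 38], "rotation": [0, 0, 0]},
    {"dp": [-12, 0, 38], "rotation": [0, 0, 0]}
  ]
}}

```text
t: 0.93
eef_pos: [0.3334, 0.4294, 0.3061]
ee_rot: [-1.554, -0.006, -3.077]
force: [0.7, -0.3, -0.3]
width: 0.0267
```

>>> {"method": "move_arm", "body": {
  "deltas": [
    {"dp": [-12, 0, 38], "rotation": [0, 0, 0]},
    {"dp": [-12, 0, 38], "rotation": [0, 0, 0]},
    {"dp": [-12, 0, 38], "rotation": [0, 0, 0]},
    {"dp": [-12, 0, 38], "rotation": [0, 0, 0]},
    {"dp": [-12, 0, 38], "rotation": [0, 0, 0]}
  ]
}}

```text
t: 1.35
eef_pos: [0.4056, 0.2339, 0.308]
ee_rot: [-1.553, -0.007, -3.074]
force: [1.7, 0.8, 0.3]
width: 0.0002
```

>>> {"method": "move_arm", "body": {
  "deltas": [
    {"dp": [-9, 0, 38], "rotation": [-0.5, 0.9, 0.2]},
    {"dp": [-9, 0, 38], "rotation": [-0.5, 0.9, 0.2]},
    {"dp": [-9, 0, 38], "rotation": [0, 0, 0]},
    {"dp": [-9, 0, 38], "rotation": [0, 0, 0]},
    {"dp": [-9, 0, 38], "rotation": [0, 0, 0]}
  ]
}}

```text
t: 1.77
eef_pos: [0.4585, 0.0362, 0.309]
ee_rot: [-1.572, 0.001, -3.105]
force: [1.0, 0.3, -0.5]
width: 0.0007
```

>>> {"method": "move_arm", "body": {
  "deltas": [
    {"dp": [-7, 0, 38], "rotation": [0, 0, 0]},
    {"dp": [-7, 0, 38], "rotation": [0, 0, 0]},
    {"dp": [-7, 0, 38], "rotation": [0, 0, 0]},
    {"dp": [-7, 0, 38], "rotation": [0, 0, 0]},
    {"dp": [-7, 0, 38], "rotation": [0, 0, 0]}
  ]
}}

```text
t: 2.18
eef_pos: [0.4992, -0.1627, 0.3087]
ee_rot: [-1.573, 0.002, -3.105]
force: [0.7, 0.6, 1.5]
width: 0.0004
```

>>> {"method": "move_arm", "body": {
  "deltas": [
    {"dp": [-7, 0, 32], "rotation": [0, 0, 0]},
    {"dp": [-7, 15, 30], "rotation": [0, -0.2, 0]},
    {"dp": [-6, 30, 22], "rotation": [0, 0, 0]},
    {"dp": [-3, 30, 11], "rotation": [0, 0, 0]},
    {"dp": [0, 20, 0], "rotation": [0, 0, 0]}
  ]
}}

```text
t: 2.6
eef_pos: [0.5286, -0.2705, 0.2134]
ee_rot: [-1.57, 0.009, -3.108]
force: [-0.7, -0.2, -0.1]
width: 0.0005
```

```bash
cat > look.py <<'E'
import sys
from station import arm
from h import *
from scipy.spatial.transform import Rotation as Ro
n,tag=sys.argv[1:3]
s=arm.get_state();f=arm.grab_frame(n)
if n=="wrist":
    T=np.eye(4);T[:3,:3]=Ro.from_euler("xyz",s["ee_rot"]).as_matrix();T[:3,3]=s["eef_pos"];f["cam_to_world"]=T@f["mount"]
pickle.dump(f,open(tag+".pkl","wb"));im=f["pixels"][:,:,::-1]
if len(sys.argv)>3:
    a,b,c,d=map(int,sys.argv[3:7]);im=cv2.resize(im[b:d,a:c],None,fx=600/(d-b),fy=600/(d-b),interpolation=cv2.INTER_CUBIC)[:, :800]
cv2.imwrite(f"pics/{tag}.png",im)
print({k:np.round(v,4).tolist() for k,v in s.items() if k in("t","eef_pos","ee_rot","force","width")})
E
python3 look.py side s1 210 180 370 300; python3 look.py wrist w1
```

```text
{'t': 2.6, 'eef_pos': [0.5286, -0.2705, 0.2134], 'ee_rot': [-1.5702, 0.0088, -3.1083], 'force': [-0.7323, -0.161, -0.0574], 'width': 0.0005}
{'t': 2.65, 'eef_pos': [0.5264, -0.269, 0.2093], 'ee_rot': [-1.5729, 0.0032, -3.1089], 'force': [-3.0942, 0.0924, -5.7034], 'width': 0.0003}
```

View pics/s1.png

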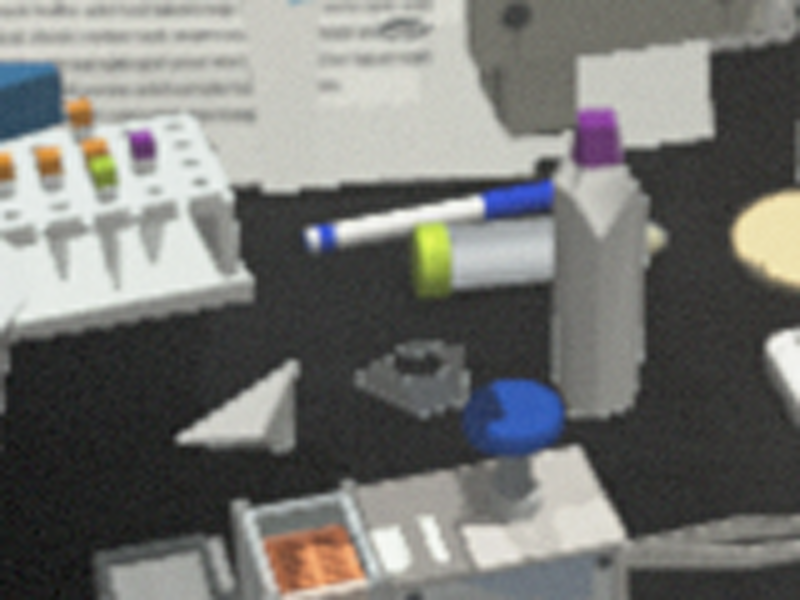

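View pics/w1.png

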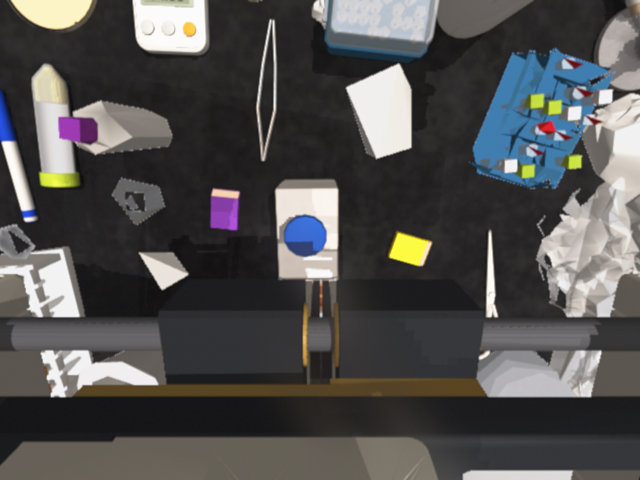

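The wrist view shows the knob at (305,235), with the shut fingertips pointing just right of it. The side view shows the dispenser untouched. I'll check the knob position from this view.

Run:
```python
from h import *
f=ld("w1.pkl");t=ld("top0.pkl")
h=cv2.cvtColor(f["pixels"],cv2.COLOR_RGB2HSV)
m=cv2.inRange(h[200:280,270:340],(100,120,60),(125,255,255));k,l,st,c=cv2.connectedComponentsWithStats(m);i=1+st[1:,4].argmax();cw=c[i]+[270,200];print(cw,st[i])
print(plane(f,*cw,.118).round(4),[np.round(x,4) for x in tri(ray(f,*cw),ray(t,343.4,271.13))])
P=cloud(f);print(P[235,305].round(4))
from station import arm;print(arm.get_state()["eef_pos"].round(4) if hasattr(arm.get_state()["eef_pos"],'round') else arm.get_state()["eef_pos"])
```

```text
[304.81894576 235.18334607] [  14   16   42   40 1309]
[ 0.5268 -0.2564  0.118 ] [array([ 0.5257, -0.2563,  0.1137]), np.float64(0.0001)]
[ 0.5272 -0.2566  0.119 ]
[ 0.5266 -0.2685  0.212 ]
```

>>> {"method": "move_arm", "body": {
  "deltas": [
    {"dp": [0, 15, -6], "rotation": [0, 0, 0]},
    {"dp": [0, 25, -5], "rotation": [0, 0, 0]},
    {"dp": [0, 20, 0], "rotation": [0, 0, 0]},
    {"dp": [0, 15, 0], "rotation": [0, 0, 0]},
    {"dp": [0, 3, 0], "rotation": [0, 0, 0]}
  ]
}}

```text
t: 3.12
eef_pos: [0.5301, -0.2567, 0.1396]
ee_rot: [-1.568, 0.011, -3.105]
force: [-1.0, 0.5, -0.5]
width: 0.0003
```

>>> {"method": "move_arm", "body": {
  "deltas": [
    {"dp": [3, 10, 0], "rotation": [0, 0, 0.4]},
    {"dp": [0, 8, 0], "rotation": [0, 0, 0]},
    {"dp": [0, 8, 0], "rotation": [0, 0, 0]},
    {"dp": [0, 8, 0], "rotation": [0, 0, 0]},
    {"dp": [0, 8, 0], "rotation": [0, 0, 0]}
  ]
}}

```text
t: 3.53
eef_pos: [0.5331, -0.2563, 0.1037]
ee_rot: [-1.565, 0.028, -3.1]
force: [-0.0, 0.4, 0.1]
width: 0.0005
```

```bash
python3 look.py side s2 210 180 370 300; python3 look.py wrist w2
```

```text
{'t': 3.5333, 'eef_pos': [0.5331, -0.2563, 0.1037], 'ee_rot': [-1.5646, 0.0279, -3.1003], 'force': [-0.0199, 0.3974, 0.1455], 'width': 0.0005}
{'t': 3.5833, 'eef_pos': [0.5322, -0.256, 0.1018], 'ee_rot': [-1.5654, 0.0258, -3.1007], 'force': [0.8844, -0.4423, -0.7652], 'width': 0.0005}
```

View pics/s2.png

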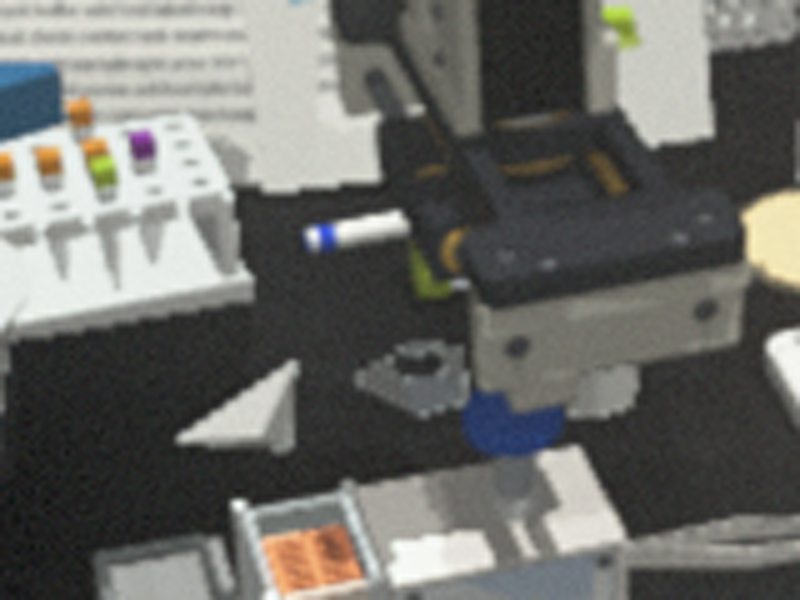

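View pics/w2.png

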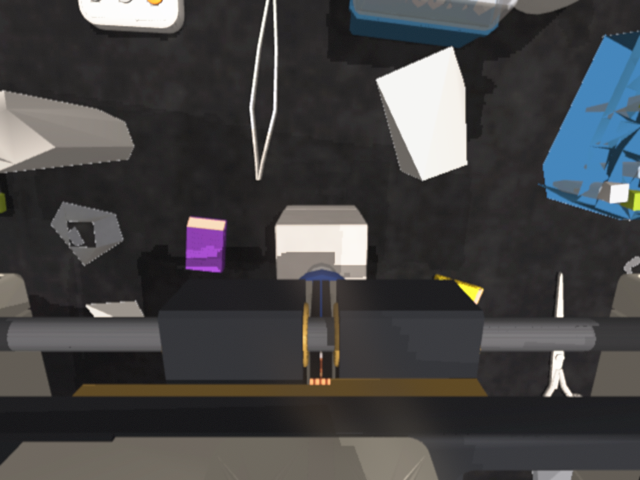

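Run:
```python
from h import *
f=ld("w2.pkl");s=ld("s2.pkl");s1=ld("s1.pkl");M=np.linalg.inv(f["mount"]);print(f["mount"].round(3))
def pr(f,p,T):
    q=np.linalg.inv(T)@np.r_[p,1];return (q[0]/q[2]*f["fx"]+f["cx"],q[1]/q[2]*f["fy"]+f["cy"],q[2])
for y in(0,-.019,-.04):print("wrist tcp px",pr(f,[0,y,0],f["mount"]))
for z in(.1037,.119,.15): print("side TCP px",pr(s,[.5331,-.2563,z],s["cam_to_world"]))
print("knob", pr(s,[.526,-.2565,.119],s["cam_to_world"]))
for v in(255,260,265,270,275,280,290,300):print(v,f["pixels"][v,320],f["z_map"][v,320].round(3),cloud(f)[v,320].round(3))
P=cloud(s)
for u,v in((313,262),(317,259),(317,255),(315,268),(310,266),(330,258),(317,262)):print(u,v,s["pixels"][v,u],P[v,u].round(3),cloud(s1)[v,u].round(3))
im=s["pixels"][235:285,285:350,::-1];cv2.imwrite("pics/s2b.png",cv2.resize(im,None,fx=11,fy=11,interpolation=cv2.INTER_CUBIC))
im=f["pixels"][200:400,220:420,::-1];cv2.imwrite("pics/w2b.png",cv2.resize(im,None,fx=3,fy=3))
```

```text
[[-0.001  0.962  0.274 -0.073]
 [ 0.001 -0.274  0.962 -0.179]
 [ 1.     0.001 -0.    -0.   ]
 [ 0.     0.     0.     1.   ]]
wrist tcp px (np.float64(320.8316406101731), np.float64(281.21558115114266), np.float64(0.19210184372954855))
wrist tcp px (np.float64(320.82961645503616), np.float64(296.40371463739837), np.float64(0.1738276320568082))
wrist tcp px (np.float64(320.8268189846195), np.float64(317.39437554890037), np.float64(0.15362981915535834))
side TCP px (np.float64(316.39932401297386), np.float64(267.1071690916232), np.float64(0.8130438377306027))
side TCP px (np.float64(316.382855558647), np.float64(259.6526677583317), np.float64(0.8046140454100199))
side TCP px (np.float64(316.34840726521384), np.float64(244.0595316794719), np.float64(0.7875340740415187))
knob (np.float64(312.23729831611774), np.float64(260.36006809195635), np.float64(0.8027351932695463))
255 [143 133 126] 0.214 [ 0.539 -0.255  0.077]
260 [144 134 126] 0.215 [ 0.536 -0.255  0.077]
265 [122 115 111] 0.21 [ 0.535 -0.256  0.083]
270 [ 70  74 101] 0.177 [ 0.543 -0.255  0.114]
275 [ 64  76 119] 0.175 [ 0.541 -0.255  0.118]
280 [ 62  70 106] 0.174 [ 0.539 -0.255  0.119]
290 [59 64 90] 0.176 [ 0.534 -0.255  0.118]
300 [53 59 87] 0.176 [ 0.529 -0.256  0.119]
313 262 [79 83 95] [ 0.524 -0.27   0.126] [ 0.527 -0.259  0.117]
317 259 [116 116 106] [ 0.53  -0.273  0.132] [ 0.535 -0.254  0.118]
317 255 [113 110 103] [ 0.511 -0.344  0.192] [ 0.58  -0.078 -0.001]
315 268 [ 46  61 106] [ 0.527 -0.271  0.114] [ 0.526 -0.273  0.115]
310 266 [37 55 95] [ 0.519 -0.268  0.117] [ 0.519 -0.271  0.119]
330 258 [138 139 136] [ 0.599 -0.111  0.011] [ 0.599 -0.111  0.011]
317 262 [59 67 96] [ 0.533 -0.262  0.118] [nan nan nan]
```

View pics/s2b.png

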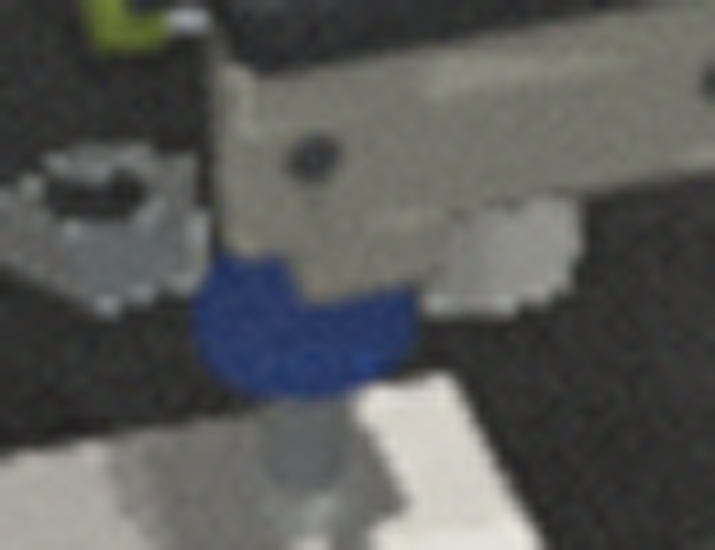

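View pics/w2b.png

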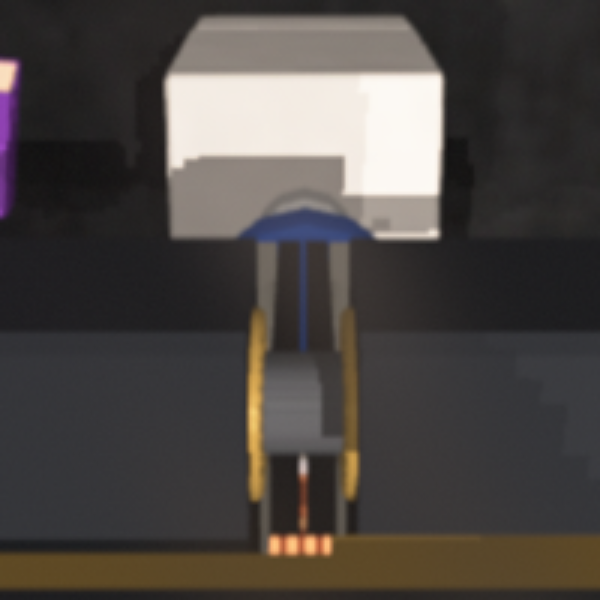

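The fingertips sit just above the knob and nothing is pressed yet: the knob top is still at 0.119 and the force is about 0. So the real tips end 15 mm or so behind the reported TCP. I'll correct x and tilt, then press on by feel.

>>> {"method": "move_arm", "body": {
  "deltas": [
    {"dp": [4, 0, 0], "rotation": [-0.3, 0, -1.4]},
    {"dp": [2, 0, 0], "rotation": [0, 0, 0]},
    {"dp": [0, 0, 0], "rotation": [0, 0, 0]}
  ]
}}

```text
t: 3.88
eef_pos: [0.526, -0.2565, 0.1023]
ee_rot: [-1.571, -0.0, -3.101]
force: [0.2, 0.5, 0.2]
width: 0.0006
```

```bash
python3 look.py side s3 285 235 350 285;python3 - <<'E'
from h import *
s=ld("s3.pkl");P=cloud(s)
for v in range(244,275,2):
    print(v,[ (s["pixels"][v,u].tolist(),P[v,u].round(3).tolist()) for u in(312,316)])
E
```

```text
{'t': 3.8833, 'eef_pos': [0.526, -0.2565, 0.1023], 'ee_rot': [-1.5705, -0.0004, -3.1007], 'force': [0.1648, 0.5445, 0.2158], 'width': 0.0006}
244 [([127, 127, 115], [0.503, -0.351, 0.217]), ([129, 127, 118], [0.508, -0.351, 0.215])]
246 [([137, 135, 124], [0.503, -0.35, 0.213]), ([126, 128, 115], [0.51, -0.345, 0.208])]
248 [([107, 106, 98], [0.504, -0.345, 0.206]), ([114, 113, 105], [0.511, -0.342, 0.203])]
250 [([69, 70, 66], [0.504, -0.344, 0.202]), ([114, 114, 102], [0.51, -0.343, 0.2])]
252 [([89, 91, 87], [0.504, -0.346, 0.199]), ([116, 116, 106], [0.509, -0.346, 0.199])]
254 [([115, 115, 105], [0.503, -0.347, 0.197]), ([116, 115, 106], [0.51, -0.345, 0.194])]
256 [([118, 120, 109], [0.504, -0.346, 0.193]), ([113, 112, 104], [0.51, -0.346, 0.192])]
258 [([114, 112, 106], [0.522, -0.27, 0.134]), ([113, 112, 104], [0.528, -0.272, 0.134])]
260 [([112, 111, 102], [0.522, -0.271, 0.13]), ([118, 115, 104], [0.529, -0.271, 0.129])]
262 [([113, 113, 103], [0.522, -0.27, 0.126]), ([90, 94, 95], [0.528, -0.272, 0.126])]
264 [([53, 65, 98], [0.523, -0.266, 0.119]), ([45, 59, 96], [0.53, -0.266, 0.117])]
266 [([42, 55, 98], [0.522, -0.27, 0.118]), ([43, 61, 104], [0.529, -0.27, 0.116])]
268 [([48, 64, 109], [0.522, -0.27, 0.114]), ([44, 65, 117], [0.529, -0.272, 0.114])]
270 [([46, 60, 103], [0.522, -0.272, 0.111]), ([78, 87, 114], [0.528, -0.273, 0.111])]
272 [([93, 95, 102], [0.524, -0.261, 0.099]), ([167, 165, 157], [0.532, -0.258, 0.095])]
274 [([94, 97, 98], [0.524, -0.262, 0.095]), ([155, 154, 149], [0.532, -0.259, 0.092])]
```

View pics/s3.png

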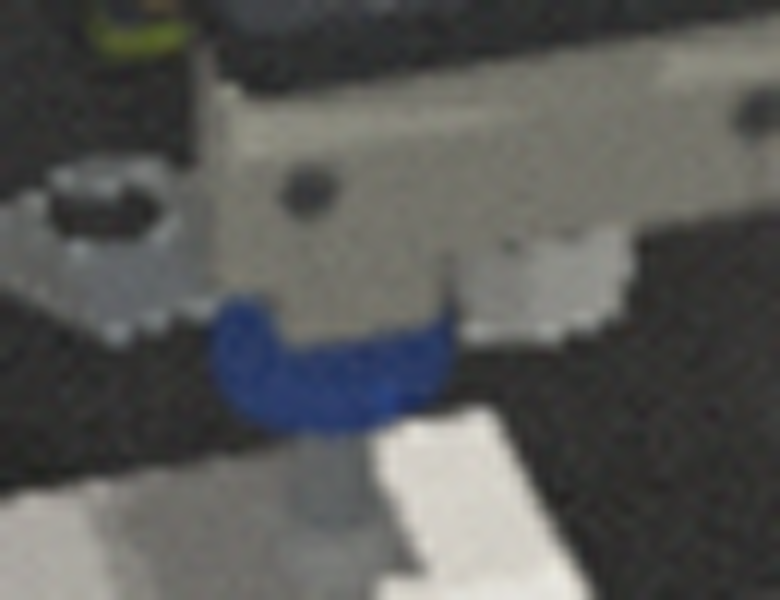

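>>> {"method": "move_arm", "body": {
  "deltas": [
    {"dp": [0, 5, 0], "rotation": [0, 0, 0]},
    {"dp": [0, 5, 0], "rotation": [0, 0, 0]},
    {"dp": [0, 0, 0], "rotation": [0, 0, 0]}
  ]
}}

```text
t: 4.18
eef_pos: [0.5271, -0.2568, 0.093]
ee_rot: [-1.569, 0.003, -3.1]
force: [-0.2, 0.2, 0.9]
width: 0.0005
```

>>> {"method": "move_arm", "body": {
  "deltas": [
    {"dp": [0, 5, 0], "rotation": [0, 0, 0]},
    {"dp": [0, 5, 0], "rotation": [0, 0, 0]},
    {"dp": [0, 0, 0], "rotation": [0, 0, 0]}
  ]
}}

```text
t: 4.43
eef_pos: [0.5274, -0.257, 0.0834]
ee_rot: [-1.569, 0.005, -3.1]
force: [-1.4, 1.2, 3.3]
width: 0.0003
```

```bash
python3 look.py side s4 235 235 345 335
```

```text
{'t': 4.4333, 'eef_pos': [0.5274, -0.257, 0.0834], 'ee_rot': [-1.5687, 0.0047, -3.1], 'force': [-1.4235, 1.2078, 3.303], 'width': 0.0003}
```

View pics/s4.png

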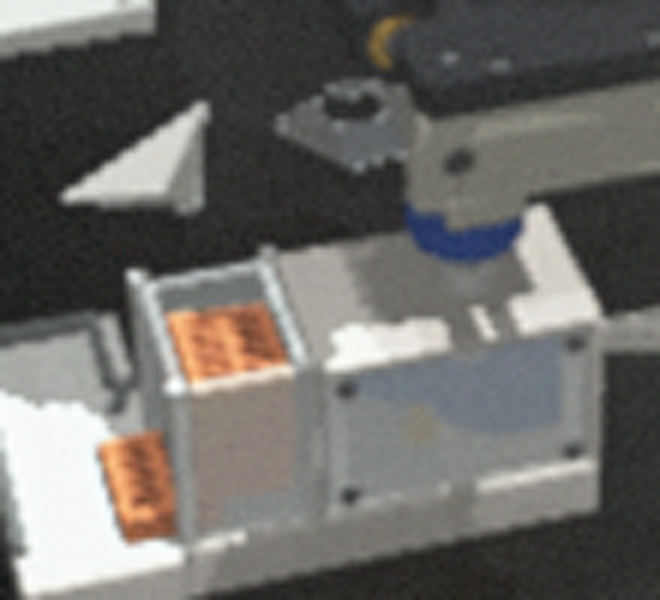

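The knob is partly down and one cassette is coming out at (138,485) in the crop. I'll continue to the stop.

>>> {"method": "move_arm", "body": {
  "deltas": [
    {"dp": [0, 6, 0], "rotation": [0, 0, 0]},
    {"dp": [0, 6, 0], "rotation": [0, 0, 0]},
    {"dp": [0, 0, 0], "rotation": [0, 0, 0]}
  ]
}}

```text
t: 4.73
eef_pos: [0.5277, -0.2572, 0.0726]
ee_rot: [-1.568, 0.006, -3.1]
force: [-1.4, 1.1, 4.0]
width: 0.0005
```

>>> {"method": "move_arm", "body": {
  "deltas": [
    {"dp": [0, 5, 0], "rotation": [0, 0, 0]},
    {"dp": [0, 0, 0], "rotation": [0, 0, 0]}
  ]
}}

```text
t: 4.9
eef_pos: [0.528, -0.2574, 0.0689]
ee_rot: [-1.567, 0.006, -3.099]
force: [-1.3, 1.1, 4.7]
width: 0.0006
```

>>> {"method": "move_arm", "body": {
  "deltas": [
    {"dp": [0, 4, 0], "rotation": [0, 0, 0]},
    {"dp": [0, 0, 0], "rotation": [0, 0, 0]}
  ]
}}

```text
t: 5.07
eef_pos: [0.5287, -0.2578, 0.0693]
ee_rot: [-1.566, 0.008, -3.097]
force: [-2.4, 0.8, 3.3]
width: 0.0009
```

>>> {"method": "move_arm", "body": {
  "deltas": [
    {"dp": [0, 4, 0], "rotation": [0, 0, 0]},
    {"dp": [0, 0, 0], "rotation": [0, 0, 0]}
  ]
}}

```text
t: 5.23
eef_pos: [0.5293, -0.2581, 0.0692]
ee_rot: [-1.564, 0.01, -3.096]
force: [-2.4, 0.6, 4.3]
width: -0.0002
```

>>> {"method": "move_arm", "body": {
  "deltas": [
    {"dp": [0, 7, 0], "rotation": [0, 0, 0]},
    {"dp": [0, 7, 0], "rotation": [0, 0, 0]},
    {"dp": [0, 7, 0], "rotation": [0, 0, 0]}
  ]
}}

```text
t: 5.48
eef_pos: [0.5305, -0.2587, 0.0676]
ee_rot: [-1.558, 0.015, -3.089]
force: [-22.3, 17.8, 62.8]
width: 0.0004
```

```bash
python3 look.py side s5 225 235 335 335
python3 - <<'E'
from h import *
P=cloud(ld("s5.pkl"));s=ld("s5.pkl");h=cv2.cvtColor(s["pixels"],cv2.COLOR_RGB2HSV)
m=cv2.inRange(h,(105,110,60),(125,255,255));m[:250]=0;m[300:]=0;m[:,:290]=0;m[:,340:]=0
Q=P[m>0];print(len(Q),np.nanpercentile(Q[:,2],[5,50,95,99]).round(4))
E
```

```text
{'t': 5.4833, 'eef_pos': [0.5305, -0.2587, 0.0676], 'ee_rot': [-1.5584, 0.0145, -3.0892], 'force': [-22.3012, 17.7806, 62.8441], 'width': 0.0004}
71 [0.0803 0.0844 0.0878 0.0883]
```

View pics/s5.png

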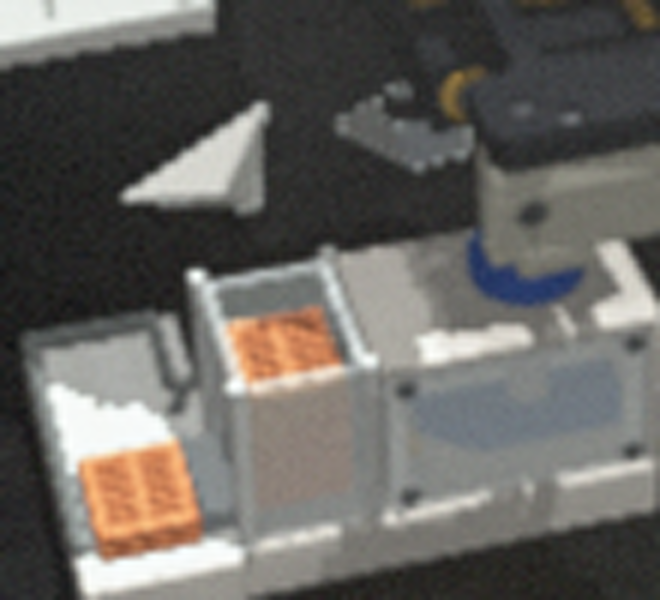

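The plunger is on its stop: z has stalled, the knob top is at 0.088 and the force jumped. The cassette is fully out at crop (140,500). Now I release straight up.

>>> {"method": "move_arm", "body": {
  "deltas": [
    {"dp": [0, -10, 0], "rotation": [0, 0, 0]},
    {"dp": [0, -12, 0], "rotation": [0, 0, -0.4]},
    {"dp": [0, -20, 0], "rotation": [-0.4, 0, -0.4]},
    {"dp": [0, -25, 0], "rotation": [-0.3, 0.5, 0]},
    {"dp": [0, -30, 0], "rotation": [0, 0.3, 0]}
  ]
}}

```text
t: 5.95
eef_pos: [0.5258, -0.2559, 0.1676]
ee_rot: [-1.574, -0.004, -3.103]
force: [1.2, -0.6, 0.4]
width: 0.0004
```

```bash
python3 look.py side s6 215 195 345 315; python3 look.py top t6 265 200 405 320
python3 - <<'E'
from h import *
from scipy.spatial.transform import Rotation as Ro
R=Ro.from_euler("xyz",[-1.5705,-.0004,-3.1007]).as_matrix()
P=cloud(ld("s3.pkl"));Q=P.reshape(-1,3);Q=Q[np.isfinite(Q[:,0])]
L=(Q-[.526,-.2565,.1023])@R*1000
L=L[(abs(L[:,0])<120)&(abs(L[:,2])<110)&(L[:,1]<-15)&(L[:,1]>-160)&(Q[:,2]>.122)]
for a in range(-120,120,15):
  r=[]
  for b in range(-110,110,20):
    m=(L[:,0]>=a)&(L[:,0]<a+15)&(L[:,2]>=b)&(L[:,2]<b+20);r.append(int(-L[m,1].max()) if m.sum()>1 else '--')
  print(a,r)
E
```

```text
{'t': 5.95, 'eef_pos': [0.5258, -0.2559, 0.1676], 'ee_rot': [-1.5736, -0.0045, -3.103], 'force': [1.2284, -0.6349, 0.3541], 'width': 0.0004}
{'t': 6.0, 'eef_pos': [0.5292, -0.2575, 0.1751], 'ee_rot': [-1.5693, 0.0044, -3.102], 'force': [1.9221, -1.396, 6.3578], 'width': 0.0002}
-120 ['--', '--', '--', '--', '--', '--', '--', '--', '--', '--', '--']
-105 ['--', '--', '--', '--', '--', '--', '--', '--', '--', '--', '--']
-90 ['--', '--', '--', '--', '--', '--', '--', '--', '--', '--', '--']
-75 ['--', '--', '--', '--', '--', '--', '--', '--', '--', '--', '--']
-60 ['--', '--', '--', '--', '--', '--', '--', '--', '--', '--', '--']
-45 ['--', '--', '--', '--', 107, 107, 108, '--', 127, 86, 110]
-30 ['--', '--', '--', '--', '--', 108, 108, 108, 121, 85, 109]
-15 ['--', '--', '--', '--', '--', 109, 21, 108, 126, 86, 109]
0 ['--', 86, '--', '--', '--', 25, 22, 108, 128, 85, 109]
15 [127, 86, 99, 102, 108, 104, 108, 90, 118, 86, 109]
30 [111, 85, 99, 93, 92, 90, 90, 89, 99, 85, 110]
45 ['--', '--', '--', '--', '--', '--', '--', '--', '--', '--', '--']
60 ['--', '--', '--', '--', '--', '--', '--', '--', '--', '--', '--']
75 ['--', '--', '--', '--', '--', '--', '--', '--', '--', '--', '--']
90 ['--', '--', '--', '--', '--', '--', '--', '--', '--', '--', '--']
105 ['--', '--', '--', '--', '--', '--', '--', '--', '--', '--', '--']
```

View pics/s6.png

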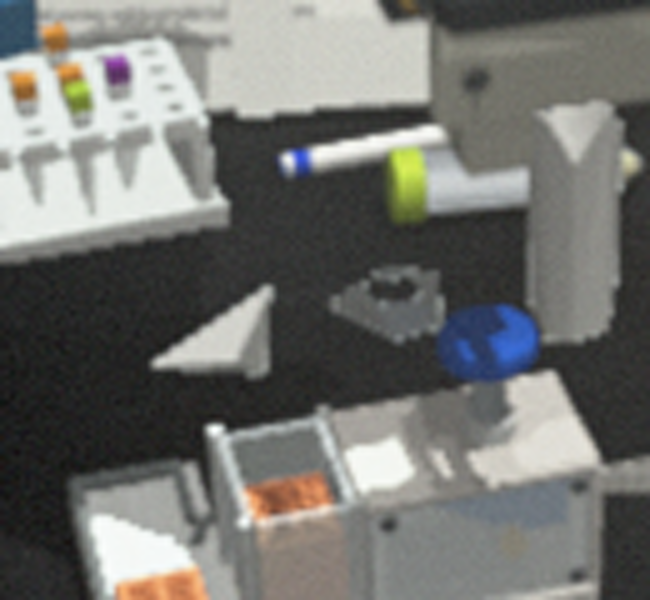

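View pics/t6.png

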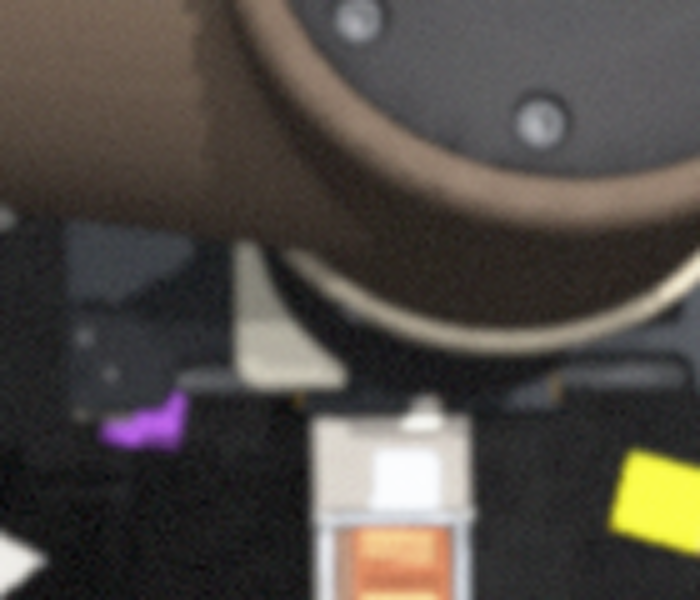

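The plunger is back up with its knob at the old height, the stack has sunk, and one cassette is on the shelf. Depth puts the real tip about 20 mm behind the TCP and the body about 85 mm behind it. With the tip at 27 mm the body is at about 90 mm, clear of the 77 mm magazine. Next I move beside the shelf end at y < -30.

>>> {"method": "move_arm", "body": {
  "deltas": [
    {"dp": [30, 0, 12], "rotation": [0, 0, 0]},
    {"dp": [30, 0, 14], "rotation": [0, 0, 0]},
    {"dp": [25, 0, 14], "rotation": [0, 0, 0]},
    {"dp": [18, 0, 12], "rotation": [0, 0, 0]},
    {"dp": [6, 0, 4], "rotation": [0, 0, 0]}
  ]
}}

```text
t: 6.47
eef_pos: [0.4218, -0.318, 0.1727]
ee_rot: [-1.569, 0.01, -3.098]
force: [-0.6, 1.3, -1.2]
width: 0.0003
```

```bash
python3 look.py side s7 215 225 355 345; python3 look.py wrist w7
```

```text
{'t': 6.4667, 'eef_pos': [0.4218, -0.318, 0.1727], 'ee_rot': [-1.5693, 0.0098, -3.0979], 'force': [-0.6396, 1.3069, -1.1758], 'width': 0.0003}
{'t': 6.5167, 'eef_pos': [0.4216, -0.3181, 0.1727], 'ee_rot': [-1.5693, 0.0097, -3.0985], 'force': [-0.947, -0.1474, -0.2317], 'width': 0.0002}
```

View pics/s7.png

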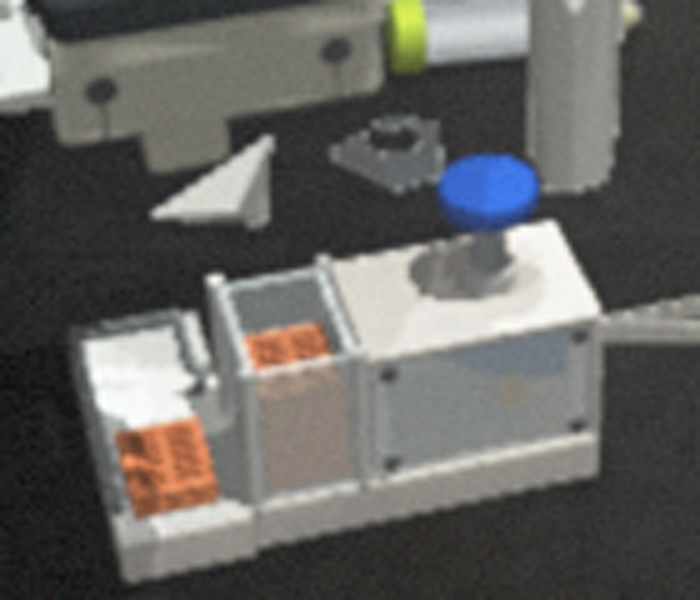

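View pics/w7.png

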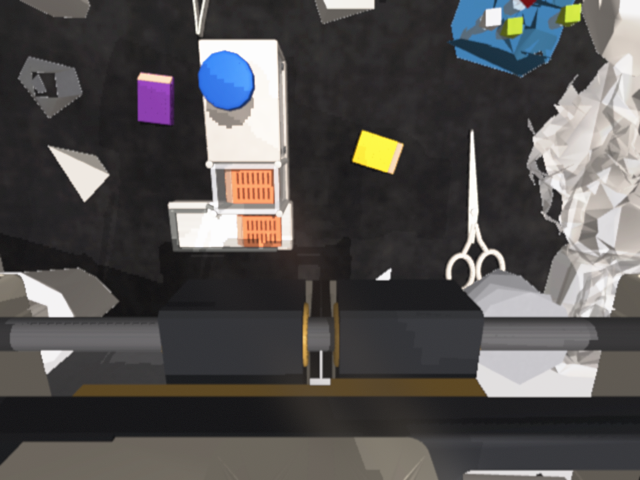

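Side view: the cassette is at crop (168,465) and the plunger is up. Wrist view: the cassette is at (262,231) and the stack at (250,186). I'll measure the cassette now.

```bash
cat > cas.py <<'E'
import sys
from h import *
th=.035;O=np.array([.4556,-.2590]);Rz=np.array([[np.cos(th),-np.sin(th)],[np.sin(th),np.cos(th)]])
for n in sys.argv[1:]:
    f=ld(n+".pkl");P=cloud(f);h=cv2.cvtColor(f["pixels"],cv2.COLOR_RGB2HSV)
    L=(P[...,:2]-O)@Rz*1000
    m=(h[...,0]<22)&(h[...,1]>70)&(L[...,0]<-24)&(L[...,0]>-66)&(L[...,1]>-40)&(L[...,1]<90)&(P[...,2]>.024)&(P[...,2]<.045)
    top=m&(P[...,2]>.029)
    q=L[top];r=cv2.minAreaRect(q.astype(np.float32));print(n,top.sum(),"local rect",np.round(r[0],1),np.round(r[1],1),round(r[2],1),"z",np.median(P[top][:,2]).round(4),"rng",np.percentile(L[m],[1,99],axis=0).round(1).tolist())
E
python3 cas.py s7 w7
python3 - <<'E'
from h import *
th=.035;O=np.array([.4556,-.2590]);Rz=np.array([[np.cos(th),-np.sin(th)],[np.sin(th),np.cos(th)]])
for n in("w7","s7"):
    f=ld(n+".pkl");P=cloud(f)
    Q=P.reshape(-1,3);Q=Q[np.isfinite(Q[:,0])];L=(Q[:,:2]-O)@Rz*1000
    m=(Q[:,2]>.112)&(Q[:,2]<.122)&(abs(L[:,0]-70)<25)&(abs(L[:,1])<25);print(n,"knob",L[m].mean(0).round(1),(L[m].min(0)+L[m].max(0)).round(1)/2)
    m=(abs(Q[:,2]-.022)<.0035)&(L[:,0]<-25)&(L[:,0]>-75)&(L[:,1]>-45)&(L[:,1]<90);print("shelf",np.percentile(L[m],[.5,99.5],axis=0).round(1).tolist(),np.median(Q[m][:,2]).round(4))
E
```

```text
s7 248 local rect [-43.5  -4.7] [28.3 36.3] 0.6 z 0.031 rng [[-57.4, -22.1], [-29.4, 13.1]]
w7 1258 local rect [-44.3  -1.8] [28.7 39.1] 0.4 z 0.0318 rng [[-58.4, -21.3], [-30.2, 17.8]]
w7 knob [69.5 -0.8] [69.7  -0.15]
shelf [[-65.5, -30.4], [-25.2, 80.7]] 0.0221
s7 knob [69.9 -3.2] [70.85 -0.8 ]
shelf [[-64.1, -31.6], [-25.1, 81.1]] 0.0215
```

The cassette lies at local (-44,-1), square to the shelf, with its top at 0.0315 against 0.032 expected; its near end is at y ≈ -21. I'll descend beyond the shelf end, at local y ≈ -55.

>>> {"method": "move_arm", "body": {
  "deltas": [
    {"dp": [4, 15, 0], "rotation": [0, 0, -0.5]},
    {"dp": [3, 25, 0], "rotation": [0, 0, 0]},
    {"dp": [2, 25, 0], "rotation": [0, 0, 0]},
    {"dp": [1, 20, 0], "rotation": [0, 0, 0]},
    {"dp": [0, 10, 0], "rotation": [0, 0, 0]}
  ]
}}

```text
t: 6.98
eef_pos: [0.4203, -0.3188, 0.0777]
ee_rot: [-1.565, 0.011, -3.098]
force: [-1.0, -0.5, 0.1]
width: 0.0008
```

>>> {"method": "move_arm", "body": {
  "deltas": [
    {"dp": [5, 12, 0], "rotation": [-0.3, 0, -0.6]},
    {"dp": [3, 12, 0], "rotation": [0, 0, 0]},
    {"dp": [2, 12, 0], "rotation": [0, 0, 0]},
    {"dp": [1, 10, 0], "rotation": [0, 0, 0]},
    {"dp": [0, 0, 0], "rotation": [0, 0, 0]}
  ]
}}

```text
t: 7.4
eef_pos: [0.4106, -0.3171, 0.025]
ee_rot: [-1.573, -0.006, -3.095]
force: [0.3, 0.1, -0.2]
width: 0.0006
```

>>> {"method": "move_arm", "body": {
  "deltas": [
    {"dp": [-2, 8, 0], "rotation": [0.1, 0.3, 0.3]},
    {"dp": [-1, 8, 0], "rotation": [0, 0, 0]},
    {"dp": [0, 0, 0], "rotation": [0, 0, 0]}
  ]
}}

```text
t: 7.65
eef_pos: [0.4154, -0.3167, 0.0081]
ee_rot: [-1.571, -0.002, -3.099]
force: [-0.1, -0.1, 0.2]
width: 0.0002
```

```bash
python3 look.py side s8 215 245 335 345
python3 - <<'E'
from h import *
P=cloud(ld("s8.pkl"));f=ld("s8.pkl")
Q=P.reshape(-1,3);m=(abs(Q[:,0]-.413)<.03)&(abs(Q[:,1]+.325)<.04)&(Q[:,2]>.012)&(Q[:,2]<.06)
Q=Q[m];
for z in np.arange(.012,.06,.004):
    q=Q[(Q[:,2]>=z)&(Q[:,2]<z+.004)]
    if len(q)>2: print(round(z,3),len(q),q.min(0).round(4),q.max(0).round(4))
E
```

```text
{'t': 7.65, 'eef_pos': [0.4154, -0.3167, 0.0081], 'ee_rot': [-1.5713, -0.0016, -3.0994], 'force': [-0.1189, -0.1423, 0.182], 'width': 0.0002}
```

View pics/s8.png

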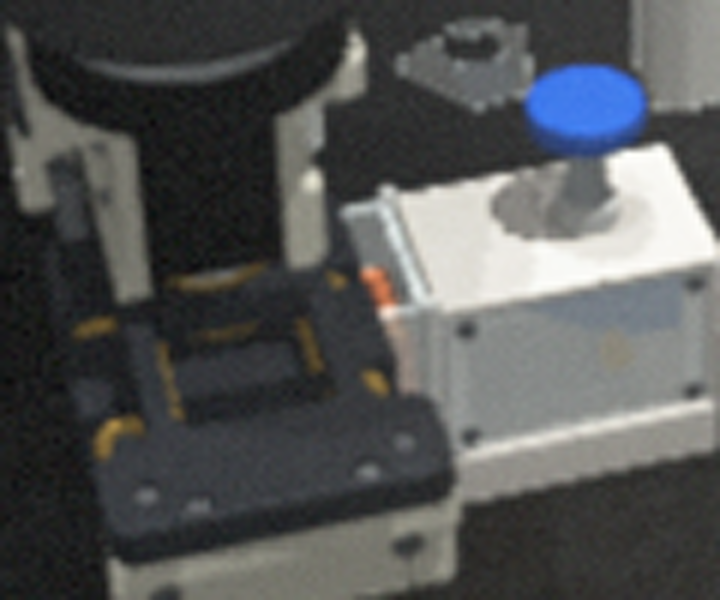

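>>> {"method": "move_arm", "body": {
  "deltas": [
    {"dp": [1.5, 3, 0], "rotation": [0, 0.4, 0]},
    {"dp": [1, 0, -4], "rotation": [0, 0, 0]},
    {"dp": [0, 0, -5], "rotation": [0, 0, 0]},
    {"dp": [0, 0, -4], "rotation": [0, 0, 0]},
    {"dp": [0, 0, 0], "rotation": [0, 0, 0]}
  ]
}}

```text
t: 8.12
eef_pos: [0.4136, -0.3031, 0.0072]
ee_rot: [-1.57, 0.001, -3.107]
force: [0.1, -0.3, 0.8]
width: 0.0004
```

>>> {"method": "move_arm", "body": {
  "deltas": [
    {"dp": [0.5, 3, 0], "rotation": [0, 0, 0]},
    {"dp": [0.5, 1, -3], "rotation": [0, 0, 0]},
    {"dp": [0, 0, -4], "rotation": [0, 0, 0]},
    {"dp": [0, 0, -4], "rotation": [0, 0, 0]},
    {"dp": [0, 0, -4], "rotation": [0, 0, 0]}
  ]
}}

```text
t: 8.53
eef_pos: [0.4125, -0.2871, 0.0037]
ee_rot: [-1.569, 0.002, -3.107]
force: [0.2, 0.9, 0.1]
width: 0.0002
```

```bash
python3 look.py side s9 215 245 335 345; python3 look.py wrist w9; python3 look.py top t9 265 270 405 390
```

```text
{'t': 8.5333, 'eef_pos': [0.4125, -0.2871, 0.0037], 'ee_rot': [-1.5695, 0.0025, -3.1066], 'force': [0.1681, 0.9372, 0.057], 'width': 0.0002}
{'t': 8.5833, 'eef_pos': [0.4123, -0.2866, 0.0037], 'ee_rot': [-1.5696, 0.0024, -3.1065], 'force': [-1.8882, 1.872, -0.9889], 'width': 0.0003}
{'t': 8.6333, 'eef_pos': [0.4125, -0.2869, 0.0037], 'ee_rot': [-1.5696, 0.0024, -3.106], 'force': [0.4512, 0.1694, 0.3886], 'width': 0.0005}
```

View pics/t9.png

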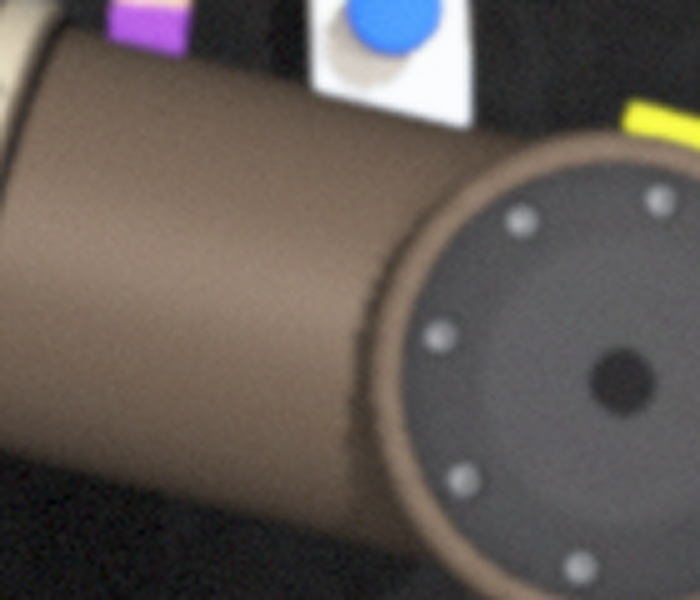

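View pics/w9.png

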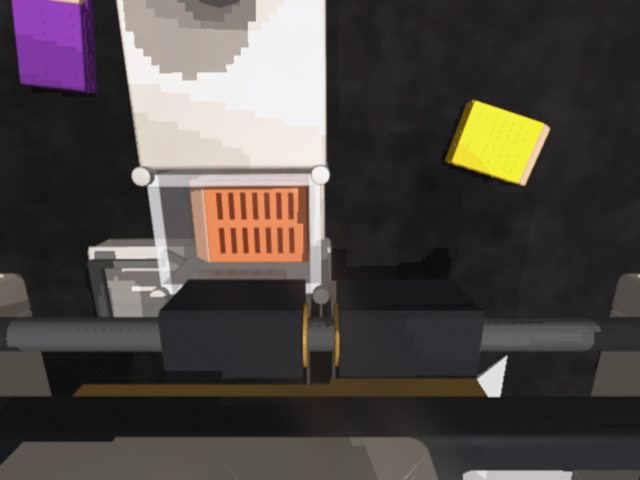

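Views of the cassette are blocked by the arm, so I push by dead reckoning (the TCP should end at local y ≈ 20) and feel for the stop.

>>> {"method": "move_arm", "body": {
  "deltas": [
    {"dp": [0, -0.7, -4], "rotation": [0, 0, 0]},
    {"dp": [0, 0, -4], "rotation": [0, 0, 0]},
    {"dp": [0, 0, -4], "rotation": [0, 0, 0]},
    {"dp": [0, 0, -4], "rotation": [0, 0, 0]},
    {"dp": [0, 0, -4], "rotation": [0, 0, 0]}
  ]
}}

```text
t: 9.1
eef_pos: [0.4121, -0.266, 0.0045]
ee_rot: [-1.569, 0.003, -3.107]
force: [0.3, -0.3, 0.3]
width: 0.0005
```

>>> {"method": "move_arm", "body": {
  "deltas": [
    {"dp": [0, 0, -4], "rotation": [0, 0, 0]},
    {"dp": [0, 0, -4], "rotation": [0, 0, 0]},
    {"dp": [0, 0, -3], "rotation": [0, 0, 0]},
    {"dp": [0, 0, -2], "rotation": [0, 0, 0]}
  ]
}}

```text
t: 9.43
eef_pos: [0.4115, -0.251, 0.0045]
ee_rot: [-1.569, 0.003, -3.106]
force: [0.1, -1.3, 0.3]
width: 0.0003
```

```bash
python3 look.py side s10 215 245 335 345;python3 look.py wrist w10 60 180 340 390
```

```text
{'t': 9.4333, 'eef_pos': [0.4115, -0.251, 0.0045], 'ee_rot': [-1.5693, 0.0028, -3.1061], 'force': [0.1206, -1.2537, 0.2712], 'width': 0.0003}
{'t': 9.4833, 'eef_pos': [0.4114, -0.2508, 0.0046], 'ee_rot': [-1.5694, 0.0028, -3.1061], 'force': [-0.7205, 0.2561, 0.4117], 'width': 0.0001}
```

View pics/w10.png

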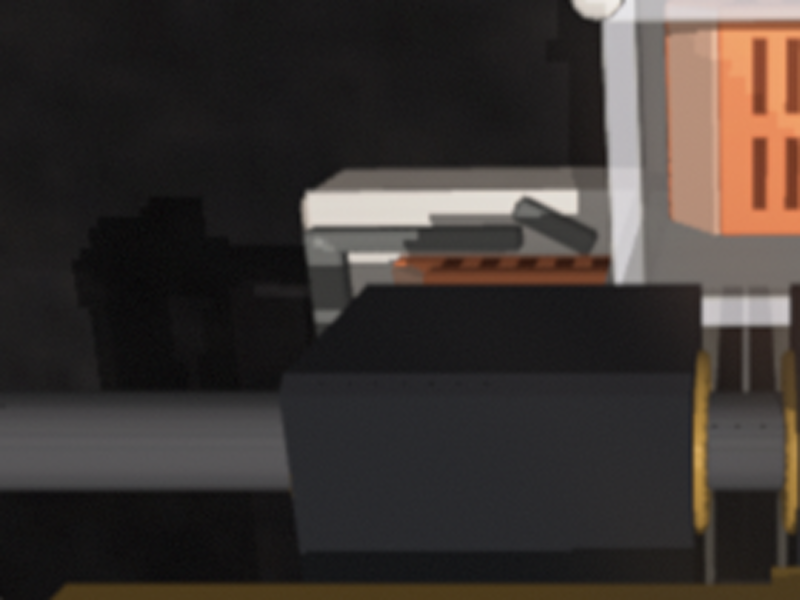

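View pics/s10.png

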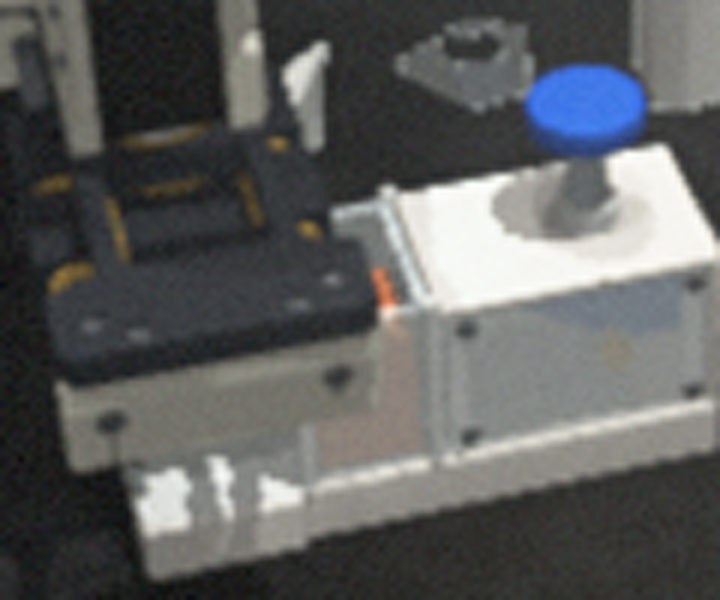

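The wrist crop shows the cassette (y≈265) entering the nest straight, about 11 mm short of the end stop (x≈345 in the crop). I continue slowly.

>>> {"method": "move_arm", "body": {
  "deltas": [
    {"dp": [0, 0, -4], "rotation": [0, 0, 0]},
    {"dp": [0, 0, -4], "rotation": [0, 0, 0]},
    {"dp": [0, 0, -2], "rotation": [0, 0, 0]},
    {"dp": [0, 0, 0], "rotation": [0, 0, 0]}
  ]
}}

```text
t: 9.87
eef_pos: [0.4122, -0.2425, 0.0055]
ee_rot: [-1.566, 0.004, -3.104]
force: [-1.9, -2.8, 0.1]
width: 0.0004
```

>>> {"method": "move_arm", "body": {
  "deltas": [
    {"dp": [0, 0, -2], "rotation": [0, 0, 0]},
    {"dp": [0, 0, -2], "rotation": [0, 0, 0]}
  ]
}}

```text
t: 10.03
eef_pos: [0.4124, -0.2417, 0.0068]
ee_rot: [-1.561, 0.004, -3.101]
force: [-2.6, -21.7, 4.2]
width: 0.0003
```

```bash
python3 look.py wrist w11 60 180 340 390
```

```text
{'t': 10.0333, 'eef_pos': [0.4124, -0.2417, 0.0068], 'ee_rot': [-1.5613, 0.0037, -3.1014], 'force': [-2.5733, -21.6922, 4.179], 'width': 0.0003}
```

View pics/w11.png

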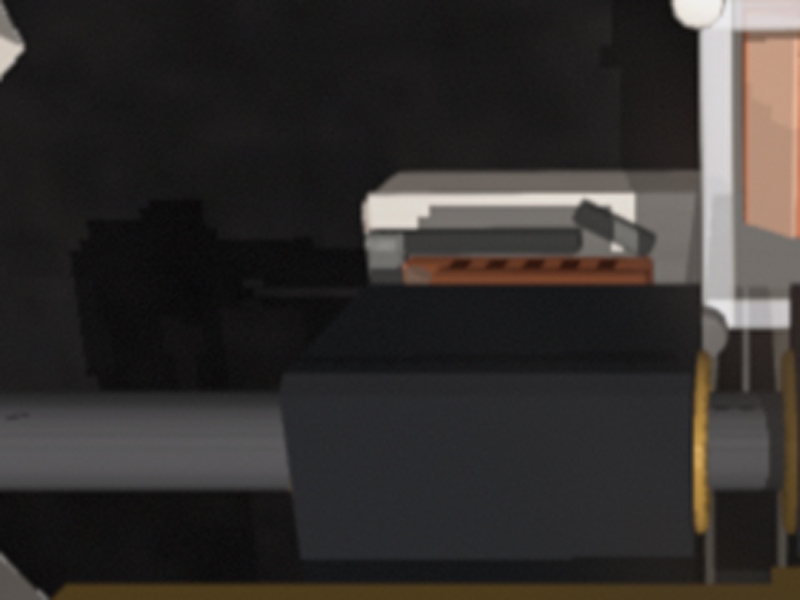

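The push force rose to 22 N, and the cassette's end (405,270) touches the end stop. I back off sideways first, then go up and away.

>>> {"method": "move_arm", "body": {
  "deltas": [
    {"dp": [0, 0, 3], "rotation": [0, 0, 0]},
    {"dp": [0, 0, 6], "rotation": [0, 0, 0]},
    {"dp": [0, 0, 12], "rotation": [0, 0, 0]},
    {"dp": [0, 0, 12], "rotation": [-0.3, 0, 0]},
    {"dp": [0, 0, 15], "rotation": [-0.3, 0, 0]}
  ]
}}

```text
t: 10.5
eef_pos: [0.4139, -0.2902, 0.0078]
ee_rot: [-1.572, 0.004, -3.099]
force: [0.8, 0.8, -0.9]
width: 0.0002
```

>>> {"method": "move_arm", "body": {
  "deltas": [
    {"dp": [0, -10, 12], "rotation": [0, 0, 0]},
    {"dp": [0, -30, 0], "rotation": [0, 0, 0]},
    {"dp": [0, -35, 0], "rotation": [0, 0, 0]},
    {"dp": [0, -40, 0], "rotation": [0, 0, 0]},
    {"dp": [0, -35, 0], "rotation": [0, 0, 0]}
  ]
}}

```text
t: 10.92
eef_pos: [0.4085, -0.3038, 0.1539]
ee_rot: [-1.58, -0.014, -3.104]
force: [1.3, -0.7, -0.7]
width: 0.0
```

```bash
python3 look.py side s12 215 225 355 345; python3 look.py wrist w12;python3 cas.py s12 w12
```

```text
{'t': 10.9167, 'eef_pos': [0.4085, -0.3038, 0.1539], 'ee_rot': [-1.5805, -0.0135, -3.1035], 'force': [1.2566, -0.7093, -0.6913], 'width': 0.0}
{'t': 10.9667, 'eef_pos': [0.4119, -0.3058, 0.161], 'ee_rot': [-1.5754, -0.0051, -3.1022], 'force': [2.7236, -2.8395, 6.9684], 'width': 0.0005}
s12 213 local rect [-43.1  51.3] [38.  28.2] 90.0 z 0.031 rng [[-57.2, 32.6], [-29.7, 70.2]]
w12 1356 local rect [-44.2  53. ] [28.3 38.7] 0.3 z 0.0317 rng [[-57.9, 33.9], [-30.1, 73.9]]
```

View pics/s12.png

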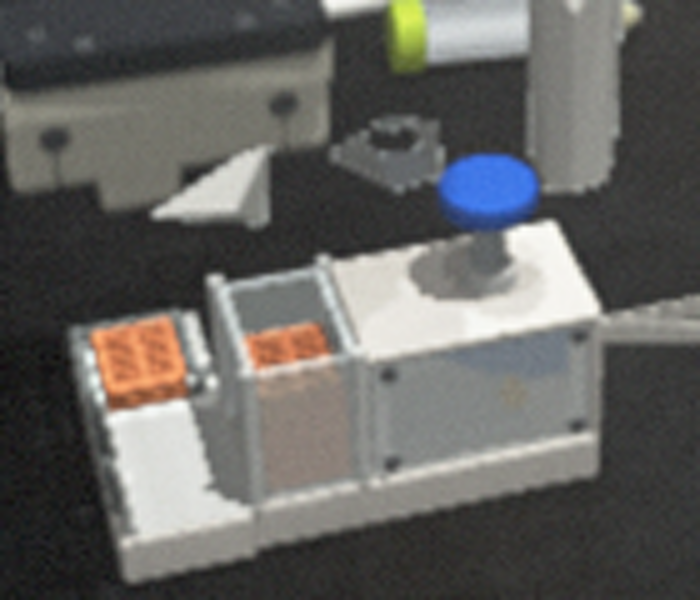

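View pics/w12.png

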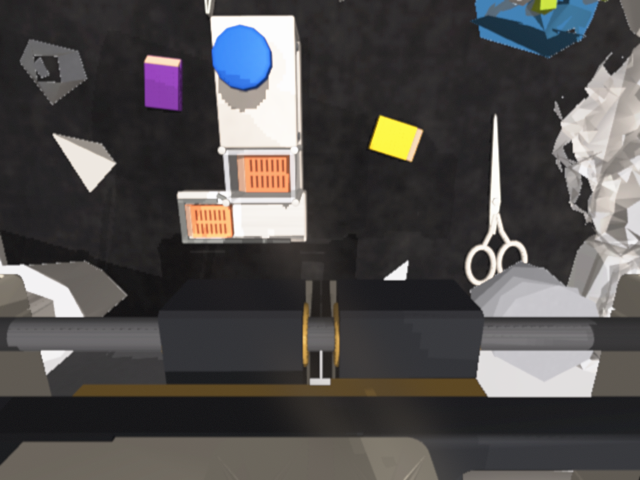

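```bash
python3 look.py wrist w13 165 175 320 255
python3 - <<'E'
from h import *
th=.035;O=np.array([.4556,-.2590]);Rz=np.array([[np.cos(th),-np.sin(th)],[np.sin(th),np.cos(th)]])
f=ld("w13.pkl");P=cloud(f);L=(P[...,:2]-O)@Rz*1000
for v in (215,222,229):
    print(v,[(u,f["pixels"][v,u].tolist(),L[v,u].round(1).tolist(),round(float(P[v,u,2])*1000,1)) for u in range(174,200)])
E
```

```text
{'t': 11.0167, 'eef_pos': [0.4122, -0.3053, 0.158], 'ee_rot': [-1.576, -0.004, -3.1025], 'force': [1.1083, -0.2911, -0.2366], 'width': 0.0001}
215 [(174, [37, 35, 34], [-44.4, 95.5], -1.1), (175, [36, 34, 34], [-44.3, 94.5], -0.9), (176, [34, 33, 32], [-44.1, 93.0], 0.4), (177, [44, 43, 42], [-44.7, 93.2], -2.5), (178, [84, 84, 81], [-38.7, 81.0], 25.2), (179, [124, 124, 120], [-38.5, 80.0], 25.6), (180, [135, 134, 130], [-38.6, 79.1], 25.6), (181, [134, 134, 130], [-38.6, 78.2], 25.6), (182, [136, 135, 132], [-38.5, 77.3], 25.8), (183, [133, 132, 129], [-38.6, 76.5], 25.5), (184, [152, 134, 124], [-38.5, 75.6], 25.7), (185, [207, 159, 133], [-38.1, 74.0], 27.5), (186, [220, 172, 144], [-37.9, 72.8], 28.3), (187, [217, 172, 146], [-37.7, 71.5], 29.5), (188, [223, 180, 153], [-37.4, 70.2], 30.7), (189, [240, 194, 161], [-37.1, 68.7], 32.2), (190, [248, 176, 130], [-37.1, 68.0], 32.0), (191, [250, 164, 108], [-37.1, 67.2], 31.8), (192, [250, 164, 106], [-37.1, 66.3], 31.9), (193, [249, 158, 103], [-36.9, 65.1], 32.8), (194, [226, 125, 80], [-37.3, 64.9], 31.0), (195, [169, 86, 54], [-3
[... 1799 characters left out ...]
131], [-51.0, 76.7], 26.1), (185, [134, 129, 123], [-51.3, 76.2], 24.9), (186, [160, 133, 118], [-51.3, 75.4], 24.9), (187, [204, 162, 138], [-50.9, 73.8], 26.5), (188, [217, 172, 146], [-50.6, 72.5], 27.8), (189, [220, 176, 150], [-50.0, 70.8], 29.9), (190, [221, 176, 149], [-49.4, 69.1], 32.2), (191, [218, 151, 119], [-49.6, 68.5], 31.5), (192, [245, 156, 105], [-49.5, 67.4], 31.9), (193, [251, 170, 110], [-49.6, 66.8], 31.4), (194, [253, 190, 124], [-49.6, 65.9], 31.4), (195, [252, 184, 120], [-49.7, 65.2], 30.9), (196, [217, 125, 81], [-49.4, 63.8], 32.4), (197, [202, 112, 72], [-49.5, 63.1], 31.9), (198, [248, 171, 112], [-49.6, 62.4], 31.4), (199, [253, 189, 124], [-49.3, 61.2], 32.3)]
```

View pics/w13.png

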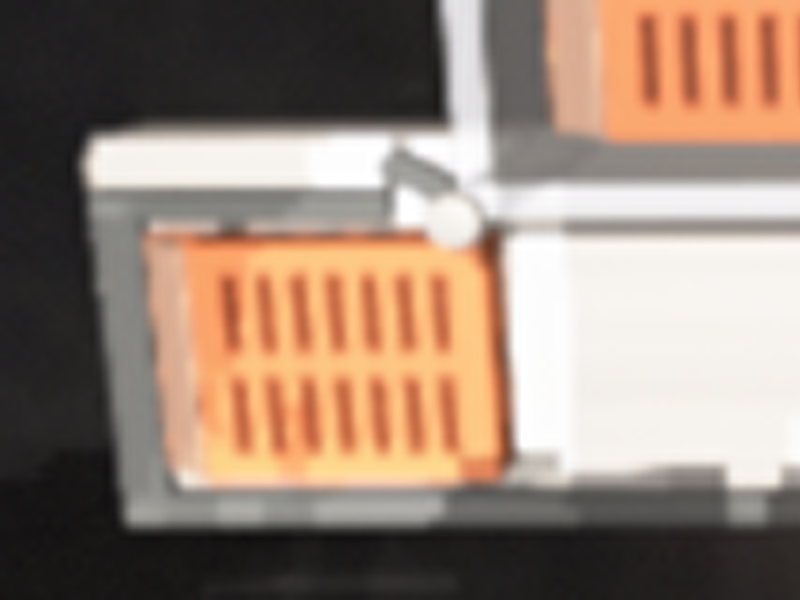

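The enlarged crop shows the cassette's +y end directly against the end stop. Depth goes from the wall at y≈76 straight onto the cassette at y≈75.5 with no floor between, and the box is square between rim and fence. The plunger is up, four cassettes remain in the magazine, and the arm is clear.

Run:
```python
from station import arm
from h import *
a=ld("side0.pkl")["pixels"].astype(int);b=ld("s12.pkl")["pixels"].astype(int)
d=(abs(a-b).max(2)>60).astype(np.uint8);k,l,st,c=cv2.connectedComponentsWithStats(d)
print([st[i].tolist() for i in range(1,k) if st[i,4]>25])
print(arm.get_state()["force"])
print(arm.job_done())
```

```text
[[0, 0, 65, 173, 7685], [122, 0, 30, 8, 186], [171, 0, 23, 16, 277], [229, 0, 35, 17, 490], [112, 11, 57, 55, 965], [177, 26, 87, 10, 342], [179, 40, 92, 204, 12574], [14, 176, 42, 59, 693], [271, 224, 9, 6, 39], [55, 231, 52, 34, 931], [216, 235, 65, 31, 969], [263, 285, 20, 11, 82], [232, 288, 21, 30, 316], [236, 319, 6, 14, 36]]
[ 0.26402698 -0.36996014 -1.10834419]
the job is handed in; nothing more can be done
None
```

I pressed the plunger down to its stop once and let it come back up. One cassette came out onto the shelf, and I pushed it along the shelf into the nest until it met the end stop. I then moved the arm clear and handed the job in at about 11 s.

**Plunger:** at the bottom the knob top read 0.088 m, and the force on the stop reached about 63 N vertically (about 69 N in all, limit 120 N). Afterwards the knob was back up at its old height.

**Cassette:** its far end is at y ≈ 75.5–76 mm, with no gap to the end stop at 76. It is square between rim and fence, with its top at 0.0317 m. The final push reached about 22 N.

**Stack and loose things:** the other four cassettes stayed in the magazine. In the last pictures, changes since the start showed only at the arm, the dispenser and the shadows, and I saw no loose thing moved. The area behind the arm was hidden from that view.

**Disagreements:**
- The real tips of the shut fingers turned out to be about 20 mm behind the reported tool point. I found this from the images and by contact, and allowed for it.
- The two depth views put the cassette's near end at y ≈ 33 and 34 mm, against the stated 35. I took this as measurement error, since the close-up shows its far end against the stop.

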